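# Aim the waste elbow at the mark and dock the drain coupler

### The job

The extraction instrument's waste port is half assembled: the blue elbow has only been started on its brass threaded stub. Screw it down clockwise (seen from above) until its outlet points along the orange mark at the white coupler, without running past the mark, then slide the coupler fully home over the outlet and let go. Leave the bottle, the jar and the tip box where they are.

Things in the scene. Friction and masses are not known exactly. Their poses are not given: they have to be found in the camera images.
- base: Grey fixed docking plate, 270 x 110 mm, 12 mm thick, lying flat on the bench. Origin on the bench surface (z = 0), on the vertical axis of the threaded stub; +x runs along the orange mark from the stub to the coupler, +z up. The plate spans x -60 to +210 mm, y +-55 mm. A steel post (52 mm across) with a white collar (70 mm across, top at 50 mm height) stands on the origin; the orange mark is a 6 mm wide line on the collar and the plate along +x.
- elbow (a joint): Turn of the elbow on its thread, rad; grows clockwise seen from above (tightening). Its zero is an arbitrary place on the thread and does not tell where the mark is: between 1.9 and 4.1 rad of tightening are needed from the start. The hard stops of the thread lie at -0.2 and 5.0. It sinks 4 mm per turn, needs about 0.12 N m and stays where it is left.
- elbow_outlet (a point): Centre of the open end of the elbow's outlet, 62 mm from the stub axis, at about 112 to 115 mm height. Blue plastic elbow: vertical socket 33 to 37 mm across over the brass stub, horizontal outlet tube 22 mm across with a 27 mm lip at its end. This frame's +x is the direction in which the outlet points, +z up; when the elbow is right, its +x is that of base.
- elbow_grip (a point): Point to grip on the elbow, on the turning axis: a blue upright block of wrench flats on the elbow's top, 34 mm long along the outlet direction (this frame's x), 16 mm thick (y). Its top is 14 mm above this point, its root about 30 mm below (the outlet tube's top is 31 to 33 mm below). This point is at about 156 to 159 mm height.
- coupler (a joint): Travel of the white coupler along its rail towards the stub, m: 0 fully back, 0.040 fully home at its stop. Friction about 2 N, stays where it is left.
- coupler_grip (a point): Point to grip on the coupler: a white upright fin with an orange stripe on top, 34 mm long along the rail (this frame's x, pointing away from the stub), 16 mm thick (y). Its top is 14 mm above this point (164 mm height), its root 27 mm below. At travel 0 it lies 104 mm from the stub axis along the base's +x.
- coupler_mouth (a point): Centre of the coupler's open mouth, a white cup facing the stub at 113 mm height: 48 mm outside, 40 mm inside diameter, 30 mm deep. At travel 0 the mouth is 85 mm from the stub axis; fully home 45 mm, so that the outlet stands 17 mm inside it.
- reagent: Bystander: bottle, 56 mm across, 125 mm tall, blue cap; origin at the centre of its underside.
- tipbox: Bystander: blue pipette tip box, 120 x 85 mm, about 55 mm tall; origin at the centre of its underside.
- jar: Bystander: small jar with red cap, 52 mm across, 60 mm tall; origin at the centre of its underside.
Not all that is in view belongs to the job. What is shaped like the part that bears elbow but red is not meant.

How it is judged:
By the outcome, as a careful person would: the job done as asked, in the order asked, and still so for the second after the job is handed in, with the robot touching nothing.
It also fails if it takes over 51 s, if anything falls off the work surface, if the arm or the gripper's body presses on something with over 40 N, if the wrist force passes 120 N, or if a joint passes its speed limit or range.

### The arm

A 7-joint arm with a two-finger parallel gripper is mounted at the origin on the work surface. World frame = base frame: x ahead of the robot, y to its left, z up, the work surface at z = 0. Lengths are in m, angles in rad, forces in N, time in s.
With the tool pointing down it reaches from about 0.425 to 0.8 m from the base axis. Payload 8.3 kg.
Tool frame: the origin (TCP) lies on the centre line of the jaws, within the pads' length; the fingertips stand 17 mm ahead of it and the grasp point (between the pads) lies 2 mm behind it; z points along the fingers, y is the line along which they close (so a half turn about z gives the same grasp; the last joint's range is limited). The gripper opens to 85 mm and grips with 20 to 120 N. Pads are 22 mm wide; open, the fingers measure 114 mm over their backs; the gripper's body (76 mm by 85 mm) begins 54 mm behind the grasp point. The pads swing forward as they close: fully open they stand 13 mm farther back than shut.
Start: joints at [1.226, 0.383, 0.016, 1.37, -0.006, 1.388, -0.046], TCP at [0.174, -0.6, 0.248] pointing down, gripper open.
Joint ranges: [-2.95, 2.95], [-0.25, 2.06], [-1.52, 1.56], [0.18, 2.33], [-1.44, 4.58], [0.02, 2.06], [-3.01, 3.01]. Speed limits (rad/s): [2.39, 2.39, 3.01, 3.01, 3.14, 3.14, 3.14].

### API

Orientations are given as a 3x3 rotation matrix whose columns are the frame's x, y, z axes.
In Python, from workcell import get_state, capture, camera_model, close_job, boxes_of, regions_of, place_of gives the robot as it stands.
- The arm moves only by the tool servo_tool, never from a script. Its argument "steps" is a list of rows, each an object with "offset": the shift along the world's x, y, z in mm, a list of three; "rotation": the turn, a rotation vector about the world's x, y, z in degrees, a list of three. In form: [{"offset": [tx, ty, tz], "rotation": [ax, ay, az]}, ...]. A call has 1 to 20 rows; each row shifts and turns the commanded pose from where the row before left it; what a row does not reach is not made up. A row lasts 1/10 s, in which the tool goes at most 50 mm and 8.59 degrees, less where a joint would pass 70% of its speed; a pose out of reach is approached as far as the arm can. A call is refused whole if a number of a shift passes 50 or a number of a turn 8.59, either way. A call with a gripper value outside its range is refused whole. "gripper" is the finger opening in mm, from 0 to 85.4, set as the call begins (left out, the last holds). The fingers move at their own pace and stop on an object; "force" is the grip in N (left out, the last holds). Time passes only in rows, so rows that do not move let the fingers close. It gives the time, the measured TCP pose, the force, the opening and the grip force at its end, in the units of the state.
- get_state(): the state, without advancing time (a new reading comes with each control period).
- capture(name): name is "scene" or "top" or "wrist"; returns the picture (480x640x3 uint8, blue, green, red); there is no depth.
- camera_model(name): a dict with "K" (3x3 intrinsics, pixels), "R" (3x3) and "t" (3): a world point X has camera coordinates R X + t. Camera axes: x right, y down, z forward; pixel columns grow to the right and rows downward; lengths in m; the calibration is good to about 2 mm. A picture is of the moment at which its call begins: read the wrist's pose just before it. camera_model takes no time and is no camera call; for the wrist camera it gives the pose at the moment of the call.
- close_job(): hands the job in; it is judged then, once.
Trained networks look in the newest picture that a camera, given by its name, has taken for a name from the list of things; names that differ only in an ending like _2 or _b are one class to them, and where a whole thing is asked for, a point or a joint stands for the part that bears it (a point fixed in the world has none). Each returns a list of dicts, best first, with "conf" (0 to 1); they miss things now and then, are a little off and sometimes report something else, mostly with a low value. They report only what shows in the picture. A call takes as long as a camera call. They do not tell look-alikes from the thing itself.
- boxes_of(camera, thing): "point" ([x, y, z] in m, in world coordinates, good to about 4 mm: the middle of the surface that is visible of it).
- regions_of(camera, thing): "region" (480x640 bool, what is visible of it).
- place_of(camera, thing): "point" ([x, y, z] in m, in world coordinates, good to about 4 mm: a listed point, or the origin of a listed thing).
The state is a dict: "t": time; "qpos": joint angles; "qd": joint speeds; "joint_torque": joint torques, N m; "eef_pos": TCP position; "orientation": TCP orientation; "force": force on the tool from outside, world axes, zero at the start; "wrist_torque": the same for the moment, N m; "finger_gap": opening from 0.0 (shut) to 1.0 (fully open); "grasp_force": force on a finger pad.
Only numpy, scipy, OpenCV 4.12 (cv2) and the standard library are available. Lean on these libraries where they do the work, as an engineer would, in place of code of your own. Each camera call takes 0.05 s, during which the arm holds its last target. There are 200 camera calls.

## Working session

There is one attempt and no reset: what is moved stays moved. The work goes in short steps, Python scripts to look and compute and a tool call to move; the robot and the scene stay as the last step left them, time stands still between calls to the robot, and variables do not carry over. Pictures are saved under pics/ and viewed, at most 10 in all, crops included, and the job is handed in when it is done.

Besides the shell and the picture viewer there is one more tool, called after "Emit:" as a command line: name --argument value ..., lists and objects as JSON in quotes. servo_tool: Moves the arm, as the interface text tells. Its arguments: {"type":"object","properties":{"steps":{"type":"array","items":{"type":"object","properties":{"offset":{"type":"array","items":{"type":"number"}},"rotation":{"type":"array","items":{"type":"number"}}}}},"gripper":{"type":"number"},"force":{"type":"number"}},"required":["steps"]}

```bash
mkdir -p pics; python3 - <<'E'
from workcell import *
import cv2,numpy as np
np.set_printoptions(precision=4,suppress=True)
s=get_state();print(s['t'],s['eef_pos'],s['orientation'])
ims=[]
for c in ['scene','top']:
    im=capture(c);cv2.imwrite(f'pics/{c}0.png',im)
    for th in ['base','elbow_outlet','elbow_grip','coupler_grip','coupler_mouth','reagent','tipbox','jar']:
        print(c,th,[(np.round(d['point'],4),round(d['conf'],2)) for d in place_of(c,th)[:3]])
print(get_state()['t'])
E
```

```text
0.0 [ 0.1737 -0.5999  0.2473] [[ 0.9605  0.2782 -0.0006]
 [ 0.2782 -0.9605  0.0019]
 [-0.0001 -0.002  -1.    ]]
scene base [(array([ 0.5692,  0.039 , -0.0012]), 0.64)]
scene elbow_outlet [(array([0.5401, 0.0929, 0.1132]), 0.76), (array([0.7451, 0.1368, 0.1172]), 0.74), (array([0.614 , 0.2233, 0.1158]), 0.63)]
scene elbow_grip [(array([0.6553, 0.1817, 0.1585]), 0.84), (array([0.7656, 0.0882, 0.1613]), 0.84), (array([0.5712, 0.0364, 0.1573]), 0.75)]
scene coupler_grip [(array([ 0.5956, -0.0547,  0.1646]), 0.61)]
scene coupler_mouth [(array([ 0.5842, -0.0405,  0.1098]), 0.93)]
scene reagent [(array([ 0.5095,  0.1776, -0.0035]), 0.65), (array([ 0.5932, -0.0554,  0.1645]), 0.35)]
scene tipbox [(array([ 0.384 , -0.038 ,  0.0024]), 0.63)]
scene jar [(array([ 0.7343, -0.0273,  0.0032]), 0.58)]
top base [(array([0.5723, 0.04  , 0.0014]), 0.64)]
top elbow_outlet [(array([0.6099, 0.2209, 0.1168]), 0.89), (array([0.5432, 0.0973, 0.1166]), 0.87), (array([0.7402, 0.1444, 0.1137]), 0.62)]
top elbow_grip [(array([0.6579, 0.1806, 0.1619]), 0.84), (array([0.7655, 0.0829, 0.1549]), 0.71)]
top coupler_grip [(array([ 0.589 , -0.0556,  0.1606]), 0.6)]
top coupler_mouth [(array([ 0.5874, -0.0347,  0.1176]), 0.95), (array([0.5047, 0.1803, 0.0007]), 0.69)]
top reagent [(array([0.5071, 0.1778, 0.0002]), 0.74)]
top tipbox [(array([ 0.3897, -0.0388,  0.0026]), 0.57)]
top jar [(array([ 0.7394, -0.025 , -0.0067]), 0.75)]
0.9
```

View pics/scene0.png

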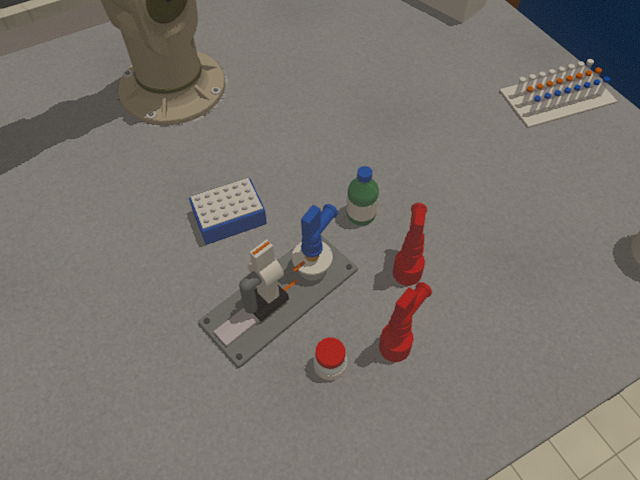

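View pics/top0.png

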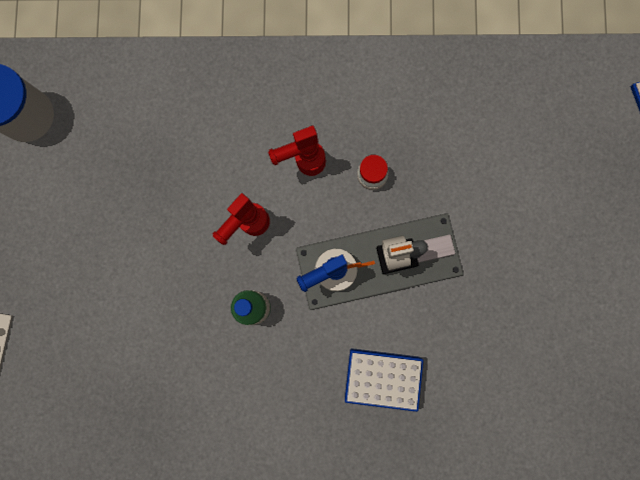

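The scene picture shows the blue elbow at about (313,230), with its outlet pointing away from the coupler at (265,270). There are two red decoys at about (400,325) and (410,250). The top picture shows the stub collar at (337,270), plate screws at about (304,253), (443,221), (455,269) and (314,302), and the outlet end at (303,283). I'll refine the axis and angles next.

```bash
cat > h.py <<'E'
from workcell import *
import cv2,numpy as np
np.set_printoptions(precision=4,suppress=True)
def back(c,uv,z,m=None):
    m=m or camera_model(c);K,R,t=map(np.array,(m['K'],m['R'],m['t']))
    C=-R.T@t; d=(R.T@np.linalg.inv(K)@np.c_[np.atleast_2d(uv),np.ones(len(np.atleast_2d(uv)))].T).T
    return C+d*((z-C[2])/d[:,2])[:,None]
def ang(v): return np.degrees(np.arctan2(v[1],v[0]))
def blobs(im,lo,hi,box):
    hsv=cv2.cvtColor(im,cv2.COLOR_BGR2HSV);m=cv2.inRange(hsv,lo,hi);k=np.zeros_like(m)
    u0,v0,u1,v1=box;k[v0:v1,u0:u1]=m[v0:v1,u0:u1];return k
E
python3 - <<'E'
from h import *
im=cv2.imread('pics/top0.png');m=camera_model('top')
print(-np.array(m['R']).T@m['t'])
g=cv2.cvtColor(im,cv2.COLOR_BGR2GRAY).astype(np.float32)
# screws centroid (dark)
P=[]
for u,v in [(304,253),(443,221),(455,269),(314,302)]:
    w=g[v-6:v+7,u-6:u+7];k=np.clip(np.median(w)-12-w,0,None);yy,xx=np.mgrid[v-6:v+7,u-6:u+7]
    P.append([(k*xx).sum()/k.sum(),(k*yy).sum()/k.sum()])
W=back('top',P,0.012);print(np.array(P),W)
print('lens',[np.linalg.norm(W[i]-W[(i+1)%4]) for i in range(4)],'ang',ang(W[1]-W[0]),ang(W[2]-W[3]))
c=W.mean(0)
for a in [ang(W[1]-W[0]+W[2]-W[3])]:
    d=np.array([np.cos(np.radians(a)),np.sin(np.radians(a)),0]);print('origin',c-0.075*d,'coupler',c+0.029*d,a)
b=blobs(im,(100,120,40),(130,255,255),(285,240,360,300))
pts=cv2.findNonZero(b)[:,0];print('blue',len(pts),cv2.minAreaRect(pts))
o=blobs(im,(5,130,100),(18,255,255),(340,250,380,280));q=cv2.findNonZero(o)[:,0]
o2=blobs(im,(5,130,100),(18,255,255),(380,235,420,265));q2=cv2.findNonZero(o2)[:,0]
for q,z in((q,0.012),(q2,0.164)):
    w=back('top',q.astype(float),z);l=cv2.fitLine(w[:,:2].astype(np.float32),cv2.DIST_L2,0,.01,.01).ravel();print(len(q),w.mean(0),ang(l))
r=im[190:320,270:470];cv2.imwrite('pics/t0c.png',cv2.resize(r,None,fx=4,fy=4,interpolation=cv2.INTER_CUBIC))
E
```

```text
[0.5036 0.0208 1.0461]
[[303.3289 252.5485]
 [443.3191 220.6694]
 [455.6398 269.6663]
 [314.7036 302.4822]] [[ 0.6006  0.0937  0.012 ]
 [ 0.657  -0.1466  0.012 ]
 [ 0.5728 -0.1663  0.012 ]
 [ 0.5153  0.0732  0.012 ]]
lens [np.float64(0.24678662606550933), np.float64(0.08644592398161241), np.float64(0.24627980492485205), np.float64(0.08768531179033354)] ang -76.78864321358346 -76.50062242305405
origin [0.5691 0.0365 0.012 ] coupler [ 0.5931 -0.0647  0.012 ] -76.64478084637726
blue 839 ((322.9000244140625, 274.3000183105469), (21.913467407226562, 52.32398986816406), 63.43495178222656)
69 [ 0.5829 -0.012   0.012 ] -85.38254
72 [ 0.5939 -0.0598  0.164 ] -77.23821
```

View pics/t0c.png

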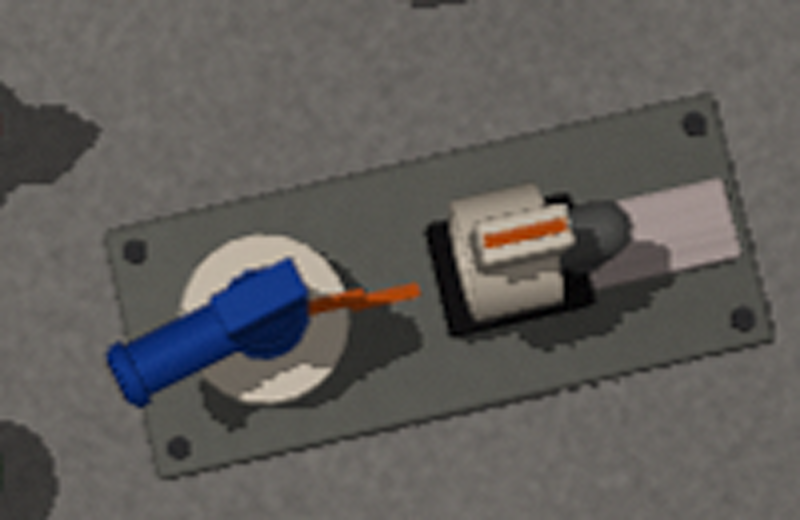

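Emit:
servo_tool --steps '[{"offset":[20,32,0],"rotation":[0,0,5]},{"offset":[24,38.7,0],"rotation":[0,0,6]},{"offset":[24,38.7,0],"rotation":[0,0,6]},{"offset":[24,38.7,0],"rotation":[0,0,6]},{"offset":[24,38.7,0],"rotation":[0,0,6]},{"offset":[24,38.7,0],"rotation":[0,0,6]},{"offset":[24,38.7,0],"rotation":[0,0,6]},{"offset":[24,38.7,0],"rotation":[0,0,6]},{"offset":[24,38.7,0],"rotation":[0,0,6]},{"offset":[24,38.7,0],"rotation":[0,0,6]},{"offset":[24,38.7,0],"rotation":[0,0,6]},{"offset":[24,38.7,0],"rotation":[0,0,6]},{"offset":[24,38.7,0],"rotation":[0,0,6]},{"offset":[24,38.7,0],"rotation":[0,0,6]},{"offset":[24,38.7,0],"rotation":[0,0,6]},{"offset":[24,38.7,0],"rotation":[0,0,6]},{"offset":[16,24,0],"rotation":[0,0,6]},{"offset":[0,0,0],"rotation":[0,0,0]},{"offset":[0,0,0],"rotation":[0,0,0]}]' --gripper 50 --force 50

```text
t: 2.8
eef_pos: [0.5699, 0.0367, 0.248]
orientation: [[-0.457, 0.89, -0.001], [0.89, 0.457, 0.0], [0.001, -0.0, -1.0]]
force: [-0.5, -0.5, -0.2]
finger_gap: 0.588
grasp_force: 0.0
```

```bash
python3 - <<'E'
from h import *
s=get_state();print(s['t'],s['eef_pos'],np.array(s['qpos']),s['finger_gap'],ang(s['orientation'][:,0] if hasattr(s['orientation'],'shape') else np.array(s['orientation'])[:,0]));print(np.array(s['orientation']))
m=camera_model('wrist');im=capture('wrist');cv2.imwrite('pics/w1.png',im)
for th in ['elbow_grip','elbow_outlet','coupler_grip']: print(th,[(np.round(d['point'],4),round(d['conf'],2)) for d in place_of('wrist',th)[:3]])
np.save('w1.npy',np.array([m],dtype=object),allow_pickle=True)
E
```

```text
2.8 [0.5699 0.0367 0.248 ] [ 0.4092  0.3398 -0.6796  1.4993  0.2145  1.3789  0.1909] 0.5881244093051797 117.17366521482728
[[-0.4567  0.8896 -0.0007]
 [ 0.8896  0.4567  0.0003]
 [ 0.0006 -0.0005 -1.    ]]
elbow_grip [(array([0.5738, 0.0382, 0.1541]), 0.92), (array([0.7659, 0.0832, 0.1589]), 0.65), (array([0.6555, 0.183 , 0.1612]), 0.59)]
elbow_outlet [(array([0.7426, 0.1453, 0.115 ]), 0.82), (array([0.5422, 0.0931, 0.1187]), 0.7)]
coupler_grip [(array([ 0.5983, -0.0546,  0.1674]), 0.59)]
```

View pics/w1.png

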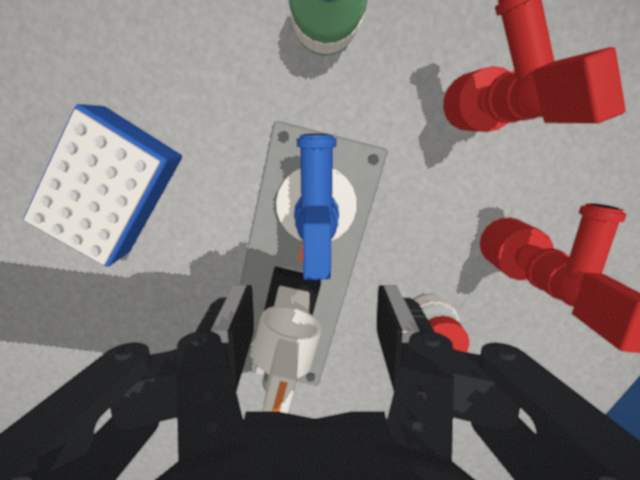

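The wrist view shows the tool nearly aligned with the elbow: the tube runs vertically at u≈317, and the block top ends at about (303–331, 278). I'll check the lateral position and angle of the block numerically.

```bash
python3 - <<'E'
from h import *
im=cv2.imread('pics/w1.png');m=camera_model('wrist')
b=blobs(im,(100,120,40),(130,255,255),(280,120,360,300))
s=get_state();R=np.array(s['orientation']);p=np.array(s['eef_pos'])
def row(v,z):
    u=np.nonzero(b[v])[0];w=back('wrist',[[u[0],v],[u[-1]+1,v]],z,m);return np.r_[u[0],u[-1]+1,(w.mean(0)-p)@R[:,0]*1e3,(w.mean(0)-p)@R[:,1]*1e3,np.linalg.norm(w[1]-w[0])*1e3]
for v in (245,255,265,272,275,278): print(v,row(v,.171))
for v in (155,165,175,185): print(v,row(v,.113))
E
```

```text
245 [304.     331.       4.4508   2.2065  15.1539]
255 [304.     331.      -1.5083   2.22    15.274 ]
265 [303.     331.      -7.5627   1.9486  15.9664]
272 [303.     330.     -11.8587   1.67    15.4828]
275 [302.     330.     -13.7147   1.3854  16.095 ]
278 [303.     328.     -15.5796   1.0994  14.4054]
155 [301.     332.      49.0958   1.8913  20.8959]
165 [301.     332.      42.4158   1.9015  21.0506]
175 [302.     331.      35.6361   1.9117  19.8394]
185 [302.     331.      28.7545   1.9222  19.9884]
```

Emit:
servo_tool --steps '[{"offset":[0.8,1.3,-25],"rotation":[0,0,0]},{"offset":[0,0,-30],"rotation":[0,0,0]},{"offset":[0,0,-25],"rotation":[0,0,0]},{"offset":[0,0,-12],"rotation":[0,0,0]},{"offset":[0,0,0],"rotation":[0,0,0]}]'

```text
t: 3.5
eef_pos: [0.5696, 0.0364, 0.155]
orientation: [[-0.455, 0.891, -0.003], [0.891, 0.455, -0.0], [0.001, -0.003, -1.0]]
force: [0.2, 0.4, 0.5]
finger_gap: 0.584
grasp_force: 0.0
```

Emit:
servo_tool --steps '[{"offset":[0,0,0]},{"offset":[0,0,0]},{"offset":[0,0,0]},{"offset":[0,0,0]},{"offset":[0,0,0]},{"offset":[0,0,0]},{"offset":[0,0,0]},{"offset":[0,0,0]}]' --gripper 5 --force 50

```text
schema error: expected keys offset, rotation
```

Emit:
servo_tool --steps '[{"offset":[1,1.5,0],"rotation":[0,0,0]},{"offset":[0,0,0],"rotation":[0,0,0]},{"offset":[0,0,0],"rotation":[0,0,0]},{"offset":[0,0,0],"rotation":[0,0,0]},{"offset":[0,0,0],"rotation":[0,0,0]},{"offset":[0,0,0],"rotation":[0,0,0]},{"offset":[0,0,0],"rotation":[0,0,0]},{"offset":[0,0,0],"rotation":[0,0,0]}]' --gripper 5 --force 50

```text
t: 4.3
eef_pos: [0.5715, 0.0386, 0.158]
orientation: [[-0.456, 0.89, 0.0], [0.89, 0.456, -0.001], [-0.001, -0.0, -1.0]]
force: [-5.7, -2.2, 9.5]
finger_gap: 0.182
grasp_force: 51.5
```

Emit:
servo_tool --steps '[{"offset":[0,0,0],"rotation":[0,0,-3]},{"offset":[0,0,-0.1],"rotation":[0,0,-6]},{"offset":[0,0,0],"rotation":[0,0,-6]},{"offset":[0,0,-0.1],"rotation":[0,0,-6]},{"offset":[0,0,0],"rotation":[0,0,-6]},{"offset":[0,0,-0.1],"rotation":[0,0,-3]},{"offset":[0,0,0],"rotation":[0,0,0]}]'

```text
t: 5.0
eef_pos: [0.5715, 0.0384, 0.1577]
orientation: [[0.052, 0.999, 0.0], [0.999, -0.052, -0.002], [-0.002, 0.0, -1.0]]
force: [-6.4, -2.0, 7.8]
finger_gap: 0.178
grasp_force: 51.5
```

```bash
python3 - <<'E'
from h import *
s=get_state();print(s['t'],np.array(s['qpos']),ang(np.array(s['orientation'])[:,0]),s['wrist_torque'],s['force'])
E
```

```text
5.0 [ 0.3213  0.3889 -0.566   1.6253  0.2224  1.1919 -0.3458] 87.01002637396657 [-0.6104  1.4423 -0.0875] [-6.354  -1.9744  7.7943]
```

Emit:
servo_tool --steps '[{"offset":[0,0,0],"rotation":[0,0,-4]},{"offset":[0,0,-0.1],"rotation":[0,0,-7]},{"offset":[0,0,0],"rotation":[0,0,-7]},{"offset":[0,0,-0.1],"rotation":[0,0,-7]},{"offset":[0,0,-0.1],"rotation":[0,0,-7]},{"offset":[0,0,-0.1],"rotation":[0,0,-7]},{"offset":[0,0,0],"rotation":[0,0,-7]},{"offset":[0,0,-0.1],"rotation":[0,0,-7]},{"offset":[0,0,-0.1],"rotation":[0,0,-7]},{"offset":[0,0,-0.1],"rotation":[0,0,-7]},{"offset":[0,0,0],"rotation":[0,0,-7]},{"offset":[0,0,-0.1],"rotation":[0,0,-7]},{"offset":[0,0,-0.1],"rotation":[0,0,-7]},{"offset":[0,0,-0.1],"rotation":[0,0,-7]},{"offset":[0,0,-0.1],"rotation":[0,0,-7]},{"offset":[0,0,-0.1],"rotation":[0,0,-7]},{"offset":[0,0,-0.1],"rotation":[0,0,-7]},{"offset":[0,0,-0.1],"rotation":[0,0,-7]},{"offset":[0,0,0],"rotation":[0,0,-4]},{"offset":[0,0,0],"rotation":[0,0,0]}]'

```text
t: 7.0
eef_pos: [0.5709, 0.038, 0.1562]
orientation: [[0.766, -0.643, -0.001], [-0.643, -0.766, -0.002], [0.0, 0.002, -1.0]]
force: [-7.9, -4.0, 9.1]
finger_gap: 0.18
grasp_force: 52.0
```

```bash
python3 - <<'E'
from h import *
s=get_state();print(s['t'],np.array(s['qpos']),ang(np.array(s['orientation'])[:,0]),s['wrist_torque'],s['force'])
E
```

```text
7.0 [ 0.0379  0.3418 -0.2008  1.6409  0.0743  1.1671 -2.4504] -40.03395845002664 [-1.0552  2.1641 -0.1581] [-7.8554 -3.9525  9.0839]
```

Emit:
servo_tool --steps '[{"offset":[0,0,0],"rotation":[0,0,0]},{"offset":[0,0,0],"rotation":[0,0,0]},{"offset":[0,0,0],"rotation":[0,0,0]},{"offset":[0,0,0],"rotation":[0,0,0]},{"offset":[0,0,20],"rotation":[0,0,0]},{"offset":[0,0,30],"rotation":[0,0,0]},{"offset":[0,0,0],"rotation":[0,0,5]},{"offset":[0,0,0],"rotation":[0,0,8]},{"offset":[0,0,0],"rotation":[0,0,8]},{"offset":[0,0,0],"rotation":[0,0,8]},{"offset":[0,0,0],"rotation":[0,0,8]},{"offset":[0,0,0],"rotation":[0,0,8]},{"offset":[0,0,0],"rotation":[0,0,8]},{"offset":[0,0,0],"rotation":[0,0,8]},{"offset":[0,0,0],"rotation":[0,0,8]},{"offset":[0,0,0],"rotation":[0,0,8]},{"offset":[0,0,0],"rotation":[0,0,8]},{"offset":[0,0,0],"rotation":[0,0,8]},{"offset":[0,0,0],"rotation":[0,0,8]},{"offset":[0,0,0],"rotation":[0,0,8]}]' --gripper 50

```text
t: 9.0
eef_pos: [0.5717, 0.039, 0.2045]
orientation: [[0.35, 0.937, -0.0], [0.937, -0.35, 0.0], [0.0, -0.0, -1.0]]
force: [-0.5, -0.0, -0.0]
finger_gap: 0.583
grasp_force: 0.0
```

Emit:
servo_tool --steps '[{"offset":[0,0,0],"rotation":[0,0,8]},{"offset":[0,0,0],"rotation":[0,0,8]},{"offset":[0,0,0],"rotation":[0,0,8]},{"offset":[0,0,0],"rotation":[0,0,8]},{"offset":[0,0,0],"rotation":[0,0,8]},{"offset":[0,0,0],"rotation":[0,0,8]},{"offset":[0,0,0],"rotation":[0,0,8]},{"offset":[0,0,0],"rotation":[0,0,8]},{"offset":[0,0,0],"rotation":[0,0,7]},{"offset":[0,0,0],"rotation":[0,0,0]},{"offset":[0,0,0],"rotation":[0,0,0]}]'

```text
t: 10.1
eef_pos: [0.5716, 0.0389, 0.2045]
orientation: [[-0.765, 0.644, -0.0], [0.644, 0.765, 0.0], [0.0, 0.0, -1.0]]
force: [-0.4, 0.5, 0.5]
finger_gap: 0.586
grasp_force: 0.0
```

```bash
python3 - <<'E'
from h import *
s=get_state();print(s['t'],np.array(s['qpos']),ang(np.array(s['orientation'])[:,0]),s['finger_gap'],s['force'])
im=capture('wrist');cv2.imwrite('pics/w2.png',im)
cv2.imwrite('pics/top2.png',capture('top'))
E
```

```text
10.1 [ 0.4033  0.3724 -0.6768  1.5601  0.239   1.2937  0.5657] 139.9305531685608 0.5857617127746273 [-0.444   0.5272  0.501 ]
```

View pics/w2.png

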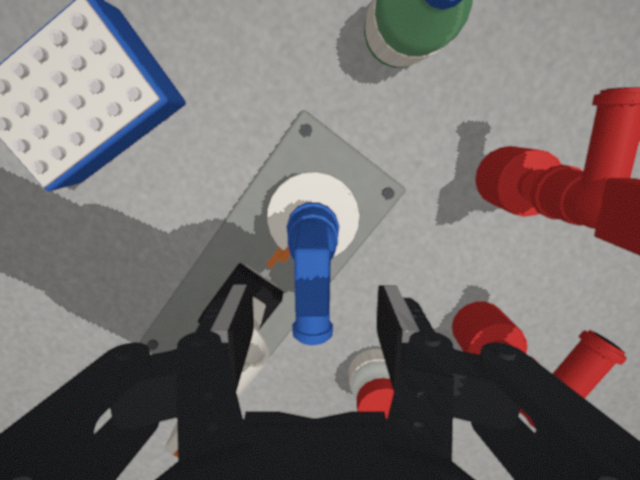

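The wrist view shows the outlet now pointing down the image, ending at (313,330), with the block centred between the jaws at about (312,245). I'll regrip and check the base yaw from the screws at (305,130) and (388,193).

Emit:
servo_tool --steps '[{"offset":[0,0,-25],"rotation":[0,0,0]},{"offset":[0,0,-24],"rotation":[0,0,0]},{"offset":[0,0,0],"rotation":[0,0,0]}]'

```text
t: 10.5
eef_pos: [0.5697, 0.0385, 0.1525]
orientation: [[-0.767, 0.642, -0.006], [0.642, 0.767, -0.0], [0.004, -0.004, -1.0]]
force: [1.1, 0.3, -0.7]
finger_gap: 0.582
grasp_force: 0.0
```

Emit:
servo_tool --steps '[{"offset":[0,0,0],"rotation":[0,0,0]},{"offset":[0,0,0],"rotation":[0,0,0]},{"offset":[0,0,0],"rotation":[0,0,0]},{"offset":[0,0,0],"rotation":[0,0,0]},{"offset":[0,0,0],"rotation":[0,0,0]},{"offset":[0,0,0],"rotation":[0,0,0]},{"offset":[0,0,0],"rotation":[0,0,0]},{"offset":[0,0,0],"rotation":[0,0,-3]},{"offset":[0,0,-0.1],"rotation":[0,0,-6]},{"offset":[0,0,0],"rotation":[0,0,-6]},{"offset":[0,0,-0.1],"rotation":[0,0,-6]},{"offset":[0,0,-0.1],"rotation":[0,0,-6]},{"offset":[0,0,0],"rotation":[0,0,-3]},{"offset":[0,0,0],"rotation":[0,0,0]}]' --gripper 5

```text
t: 11.9
eef_pos: [0.5716, 0.0379, 0.157]
orientation: [[-0.341, 0.94, 0.001], [0.94, 0.341, -0.002], [-0.002, -0.0, -1.0]]
force: [-4.3, -3.1, 5.8]
finger_gap: 0.179
grasp_force: 51.9
```

```bash
python3 - <<'E'
from h import *
s=get_state();print(s['t'],np.array(s['qpos']),ang(np.array(s['orientation'])[:,0]),s['wrist_torque'],s['force'])
for c in['top','scene','wrist']: cv2.imwrite(f'pics/{c}3.png',capture(c))
im=cv2.imread('pics/top3.png');mt=camera_model('top')
# tube + plate edges
b=blobs(im,(100,120,40),(130,255,255),(300,230,400,310));b2=np.zeros_like(b)
for z,im_ in((0,0),):
    q=cv2.findNonZero(b)[:,0];print(len(q),q.min(0),q.max(0),cv2.minAreaRect(q))
w=cv2.imread('pics/wrist3.png');cv2.imwrite('pics/mix3.png',np.hstack([cv2.resize(im[190:320,270:470],(400,260),interpolation=cv2.INTER_CUBIC),cv2.resize(w,(400,300))[:260]]))
E
```

```text
11.9 [ 0.3242  0.3903 -0.5692  1.6259  0.2249  1.1909  0.0537] 109.96593199659098 [-0.8962  1.2346  0.0063] [-4.2969 -3.0634  5.7791]Traceback (most recent call last):
  File "<stdin>", line 8, in <module>
TypeError: 'NoneType' object is not subscriptable
```

```bash
python3 - <<'E'
from h import *
P=[[303.3289,252.5485],[443.3191,220.6694],[455.6398,269.6663],[314.7036,302.4822]]
W=back('top',P,.012);print('short',ang(W[1]-W[2])-90-0,ang(W[0]-W[3])-90)
# least squares pose of 246x86 rectangle
A=np.array([[-123,43],[123,43],[123,-43],[-123,-43]])/1e3;c=W[:,:2]-W[:,:2].mean(0)
H=A.T@c;print('rigid',np.degrees(np.arctan2(H[0,1]-H[1,0],H[0,0]+H[1,1])))
# plate long edges in top0, subpixel by LSD
g=cv2.cvtColor(cv2.imread('pics/top0.png'),cv2.COLOR_BGR2GRAY)
def lsd(img,m,z,lo,hi,box,minl):
    L=cv2.createLineSegmentDetector().detect(img)[0][:,0]
    for x in L:
        w=back(None,[x[:2],x[2:]],z,m);l=np.linalg.norm(w[1]-w[0]);a=(ang(w[1]-w[0])+180)%180-180
        if l>minl and lo<a<hi and box[0]<x[0]<box[2] and box[1]<x[1]<box[3]: print(x.round(1),round(l,3),round(a,2))
print('top0');lsd(g,camera_model('top'),.012,-85,-68,(290,205,470,315),.03)
# wrist poses: rebuild for w2 from tool-rigid mount
s=get_state();m=camera_model('wrist');Rt=np.array(s['orientation']);p=np.array(s['eef_pos']);Rc=np.array(m['R']);C=-Rc.T@np.array(m['t'])
def mod(yaw,pos):
    a=np.radians(yaw);T=np.array([[np.cos(a),np.sin(a),0],[np.sin(a),-np.cos(a),0],[0,0,-1]])
    R=Rc@Rt@T.T;return dict(K=m['K'],R=R,t=-R@(np.array(pos)+T@Rt.T@(C-p)))
g2=cv2.cvtColor(cv2.imread('pics/w2.png'),cv2.COLOR_BGR2GRAY)
print('w2');lsd(g2,mod(139.93,[.5716,.0389,.2045]),.012,-85,-68,(130,100,420,350),.03)
g3=cv2.cvtColor(cv2.imread('pics/wrist3.png'),cv2.COLOR_BGR2GRAY)
print('w3');lsd(g3,m,.012,-85,-68,(130,60,460,350),.03)
print('w3 tube');lsd(g3,m,.125,-85,-58,(260,100,380,480),.015)
g1=cv2.cvtColor(cv2.imread('pics/w1.png'),cv2.COLOR_BGR2GRAY)
print('w1');lsd(g1,mod(117.17,[.5699,.0367,.248]),.012,-85,-68,(200,100,420,400),.03)
E
```

```text
short -76.80184694270787 -76.46848365376765
rigid -76.64359621511336
top0
[333.2 290.8 350.4 286. ] 0.03 -74.07
[391.7 255.  413.1 250.6] 0.037 -78.13
[410.7 247.4 391.8 251.6] 0.033 -77.33
[388.9 267.8 409.2 264.3] 0.035 -79.79
[390.6 248.2 409.6 244. ] 0.033 -77.29
[448.4 234.4 424.7 239.5] 0.042 -77.46
[408.2 288.5 310.6 310.3] 0.17 -77.03
[461.9 275.9 420.5 285.2] 0.072 -76.93
[402.1 236.8 383.3 240.5] 0.033 -78.45
[380.4 227.1 441.9 213.2] 0.109 -76.86
[319.2 241.2 378.3 227.6] 0.104 -76.66
[296.7 246.3 317.1 241.4] 0.036 -76.03
[310.6 307.9 459.3 273.9] 0.259 -76.75
w2
[280.3 301.3 259.7 328.7] 0.035 -75.34
[196.2 319.8 236.9 264.4] 0.069 -76.71
[232.  205.7 255.9 172.1] 0.036 -77.18
[405.2 191.6 331.3 281.4] 0.103 -76.83
[302.2 112.5 228.  218. ] 0.108 -76.78
[139.4 339.4 222.4 221.3] 0.145 -76.86
w3
[278.  283.1 268.5 323.5] 0.036 -83.63
[285.  335.5 288.1 281.7] 0.047 -74.14
[291.2 310.6 292.2 383.1] 0.068 -70.19
[235.1 261.9 243.7 130.6] 0.097 -76.83
[400.6 150.6 373.1 302.9] 0.118 -76.76
[230.3 340.7 235.  268.1] 0.064 -76.78
w3 tube
[284.  378.1 282.5 410.7] 0.019 -73.45
[346.5 410.7 344.8 376.9] 0.02 -66.27
[337.7 279.3 344.6 335.4] 0.029 -62.42
[278.  283.1 268.5 323.5] 0.021 -83.63
[285.  335.5 288.1 281.7] 0.027 -74.14
[336.3 365.7 334.7 303.2] 0.033 -67.68
[291.2 310.6 292.2 383.1] 0.039 -70.19
w1
[245.4 357.7 235.6 391. ] 0.045 -79.76
[321.5 278.3 312.5 313. ] 0.041 -75.99
[288.4 384.5 279.2 409. ] 0.035 -81.41
[304.1 377.7 317.3 341.6] 0.048 -80.62
[256.7 321.5 246.5 357.5] 0.046 -79.23
[263.7 308.6 273.7 267. ] 0.048 -77.14
[247.5 239.5 268.8 138. ] 0.101 -76.81
[387.7 152.1 318.6 384.2] 0.263 -76.81
[268.9 371.8 277.  339.4] 0.042 -76.7
[239.4 281.9 245.9 249.4] 0.036 -76.39
[275.  124.2 263.8 178. ] 0.051 -76.66
```

View pics/wrist3.png

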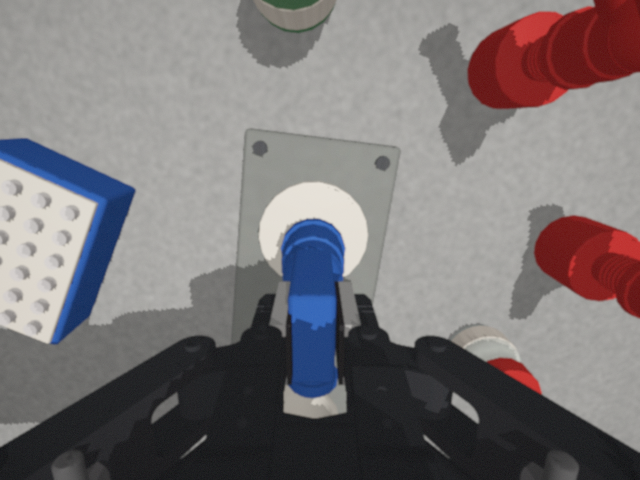

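The wrist picture shows the block held squarely in the pads at about (313,340), with the plate and orange mark slightly anticlockwise in view. The plate edges agree on a base yaw of −76.8°. The elbow is at −70.0°, so about 6.6° remain.

Emit:
servo_tool --steps '[{"offset":[0,0,0],"rotation":[0,0,-2]},{"offset":[0,0,-0.1],"rotation":[0,0,-2]},{"offset":[0,0,0],"rotation":[0,0,-1.6]},{"offset":[0,0,0],"rotation":[0,0,-1]},{"offset":[0,0,0],"rotation":[0,0,0]},{"offset":[0,0,0],"rotation":[0,0,0]}]'

```text
t: 12.65
eef_pos: [0.5716, 0.0378, 0.1569]
orientation: [[-0.233, 0.972, 0.0], [0.972, 0.233, -0.002], [-0.002, -0.0, -1.0]]
force: [-6.0, -3.8, 6.8]
finger_gap: 0.177
grasp_force: 51.9
```

```bash
python3 - <<'E'
from h import *
s=get_state();print(s['t'],ang(np.array(s['orientation'])[:,0]),s['wrist_torque'],s['force'])
E
```

```text
12.65 103.47101575991285 [-0.9425  1.3907  0.0661] [-6.0172 -3.8463  6.8248]
```

Emit:
servo_tool --steps '[{"offset":[0,0,0],"rotation":[0,0,0]},{"offset":[0,0,0],"rotation":[0,0,0]},{"offset":[0,0,0],"rotation":[0,0,0]},{"offset":[0,0,0],"rotation":[0,0,0]},{"offset":[0,0,20],"rotation":[0,0,0]},{"offset":[0,0,35],"rotation":[0,0,0]},{"offset":[0,0,35],"rotation":[0,0,0]},{"offset":[8,-35,0],"rotation":[0,0,0]},{"offset":[8,-35,0],"rotation":[0,0,0]},{"offset":[7.5,-31,0],"rotation":[0,0,0]},{"offset":[0,0,0],"rotation":[0,0,0]},{"offset":[0,0,0],"rotation":[0,0,0]}]' --gripper 50

```text
t: 13.85
eef_pos: [0.5951, -0.0627, 0.2448]
orientation: [[-0.232, 0.973, -0.001], [0.973, 0.232, 0.001], [0.001, -0.0, -1.0]]
force: [-0.8, 0.7, 0.7]
finger_gap: 0.585
grasp_force: 0.0
```

```bash
python3 - <<'E'
from h import *
s=get_state();print(s['t'],s['eef_pos'],ang(np.array(s['orientation'])[:,0]),s['finger_gap'])
m=camera_model('wrist')
w=capture('wrist');cv2.imwrite('pics/w4.png',w)
print([(np.round(d['point'],4),round(d['conf'],2)) for d in place_of('wrist','coupler_grip')[:3]],[(np.round(d['point'],4),round(d['conf'],2)) for d in place_of('wrist','elbow_outlet')[:3]],[(np.round(d['point'],4),round(d['conf'],2)) for d in place_of('wrist','elbow_grip')[:3]])
g=cv2.cvtColor(w,cv2.COLOR_BGR2GRAY)
L=cv2.createLineSegmentDetector().detect(g)[0][:,0]
for x in L:
  for z in(.172,.125,.164,.012):
    a=back('wrist',[x[:2],x[2:]],z,m);l=np.linalg.norm(a[1]-a[0]);A=(ang(a[1]-a[0])+180)%180-180
    if l>(.1 if z==.012 else .015) and -84<A<-70 and 200<x[0]<430: print(z,x.round(0),round(l,3),round(A,2))
cv2.imwrite('pics/top4.png',capture('top'))
E
```

```text
13.85 [ 0.5951 -0.0627  0.2448] 103.44096202217568 0.5847986707831366
[] [(array([ 0.5849, -0.0184,  0.1147]), 0.78)] [(array([0.5706, 0.038 , 0.1554]), 0.84)]
0.125 [331.  91. 330. 118.] 0.016 -78.92
0.125 [297.  48. 296.  16.] 0.017 -75.35
0.172 [376. 326. 378. 286.] 0.025 -76.12
0.125 [376. 326. 378. 286.] 0.032 -76.12
0.164 [376. 326. 378. 286.] 0.027 -76.12
0.172 [297. 153. 297.  93.] 0.029 -77.56
0.125 [297. 153. 297.  93.] 0.036 -77.56
0.164 [297. 153. 297.  93.] 0.03 -77.56
0.172 [252. 284. 253. 326.] 0.026 -77.26
0.125 [252. 284. 253. 326.] 0.032 -77.26
0.164 [252. 284. 253. 326.] 0.027 -77.26
0.172 [299. 221. 296. 297.] 0.045 -79.51
0.125 [299. 221. 296. 297.] 0.056 -79.51
0.164 [299. 221. 296. 297.] 0.047 -79.51
0.172 [308. 276. 308. 222.] 0.031 -76.58
0.125 [308. 276. 308. 222.] 0.039 -76.58
0.164 [308. 276. 308. 222.] 0.033 -76.58
0.172 [317. 222. 316. 276.] 0.031 -77.23
0.125 [317. 222. 316. 276.] 0.039 -77.23
0.164 [317. 222. 316. 276.] 0.033 -77.23
0.125 [331. 123. 330. 153.] 0.018 -77.21
0.164 [331. 123. 330. 153.] 0.015 -77.21
0.172 [280. 194. 280. 242.] 0.026 -77.9
[... 560 characters left out ...]
8 -76.81
0.164 [380.  12. 366. 294.] 0.149 -76.81
0.012 [380.  12. 366. 294.] 0.259 -76.81
0.172 [328.  86. 326.  47.] 0.017 -73.78
0.125 [328.  86. 326.  47.] 0.021 -73.78
0.164 [328.  86. 326.  47.] 0.018 -73.78
0.172 [346. 232. 347. 196.] 0.02 -77.1
0.125 [346. 232. 347. 196.] 0.025 -77.1
0.164 [346. 232. 347. 196.] 0.021 -77.1
0.172 [260. 296. 258. 254.] 0.025 -76.54
0.125 [260. 296. 258. 254.] 0.031 -76.54
0.164 [260. 296. 258. 254.] 0.026 -76.54
0.125 [253.  34. 254.  68.] 0.018 -77.45
0.164 [253.  34. 254.  68.] 0.015 -77.45
0.172 [373.  88. 376.  22.] 0.029 -76.56
0.125 [373.  88. 376.  22.] 0.036 -76.56
0.164 [373.  88. 376.  22.] 0.03 -76.56
0.125 [328. 222. 328. 246.] 0.017 -75.97
```

View pics/w4.png

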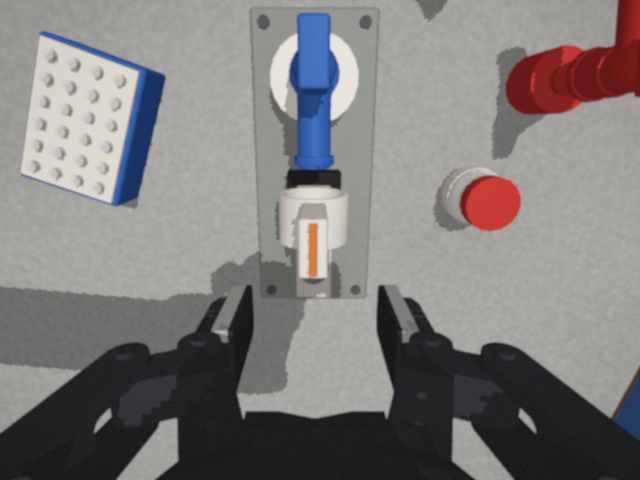

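The wrist view shows the elbow tube (u≈314, end at v≈165) in line with the coupler (u≈313) and the plate, and the fin lies between the jaws' planes. Next I'll grip the coupler.

Emit:
servo_tool --steps '[{"offset":[-0.5,0,-30],"rotation":[0,0,0]},{"offset":[0,0,-30],"rotation":[0,0,0]},{"offset":[0,0,-25],"rotation":[0,0,0]},{"offset":[0,0,-10],"rotation":[0,0,0]},{"offset":[0,0,0],"rotation":[0,0,0]},{"offset":[0,0,0],"rotation":[0,0,0]}]'

```text
t: 14.7
eef_pos: [0.5953, -0.0616, 0.1514]
orientation: [[-0.235, 0.972, 0.001], [0.972, 0.235, 0.0], [-0.0, 0.001, -1.0]]
force: [-0.1, -0.5, 0.0]
finger_gap: 0.587
grasp_force: 0.0
```

Emit:
servo_tool --steps '[{"offset":[0,0,0],"rotation":[0,0,0]},{"offset":[0,0,0],"rotation":[0,0,0]},{"offset":[0,0,0],"rotation":[0,0,0]},{"offset":[0,0,0],"rotation":[0,0,0]},{"offset":[0,0,0],"rotation":[0,0,0]},{"offset":[0,0,0],"rotation":[0,0,0]},{"offset":[0,0,0],"rotation":[0,0,0]},{"offset":[0,0,0],"rotation":[0,0,0]}]' --gripper 5

```text
t: 15.5
eef_pos: [0.5942, -0.0625, 0.1523]
orientation: [[-0.233, 0.972, -0.0], [0.972, 0.233, -0.001], [-0.001, -0.0, -1.0]]
force: [-10.4, -1.0, 11.6]
finger_gap: 0.181
grasp_force: 69.3
```

Gripped, so I'll slide the coupler home in small steps and watch the force.

Emit:
servo_tool --steps '[{"offset":[-0.9,3.9,0],"rotation":[0,0,0]},{"offset":[-0.9,3.9,0],"rotation":[0,0,0]},{"offset":[-0.9,3.9,0],"rotation":[0,0,0]},{"offset":[-0.9,3.9,0],"rotation":[0,0,0]},{"offset":[-0.9,3.9,0],"rotation":[0,0,0]},{"offset":[0,0,0],"rotation":[0,0,0]}]'

```text
t: 16.1
eef_pos: [0.5896, -0.0433, 0.1522]
orientation: [[-0.233, 0.972, -0.0], [0.972, 0.233, -0.002], [-0.002, -0.0, -1.0]]
force: [-10.9, -1.8, 13.1]
finger_gap: 0.185
grasp_force: 69.3
```

Emit:
servo_tool --steps '[{"offset":[-0.9,3.9,0],"rotation":[0,0,0]},{"offset":[-0.9,3.9,0],"rotation":[0,0,0]},{"offset":[-0.9,3.9,0],"rotation":[0,0,0]},{"offset":[-0.9,3.9,0],"rotation":[0,0,0]},{"offset":[-0.5,2,0],"rotation":[0,0,0]},{"offset":[0,0,0],"rotation":[0,0,0]},{"offset":[0,0,0],"rotation":[0,0,0]}]'

```text
t: 16.8
eef_pos: [0.5862, -0.0289, 0.1523]
orientation: [[-0.23, 0.973, 0.001], [0.973, 0.23, -0.005], [-0.005, 0.0, -1.0]]
force: [-7.8, -9.5, 11.5]
finger_gap: 0.182
grasp_force: 66.7
```

Emit:
servo_tool --steps '[{"offset":[-0.5,2,0],"rotation":[0,0,0]},{"offset":[-0.5,2,0],"rotation":[0,0,0]},{"offset":[0,0,0],"rotation":[0,0,0]},{"offset":[0,0,0],"rotation":[0,0,0]}]'

```text
t: 17.2
eef_pos: [0.5862, -0.0287, 0.1524]
orientation: [[-0.227, 0.974, 0.003], [0.974, 0.227, -0.008], [-0.009, 0.001, -1.0]]
force: [-2.0, -18.6, 9.0]
finger_gap: 0.182
grasp_force: 63.4
```

```bash
python3 - <<'E'
from h import *
s=get_state();print(s['t'],s['eef_pos'],s['force'])
w=capture('wrist');t=capture('scene')
cv2.imwrite('pics/mix5.png',np.hstack([w[:,160:480],cv2.resize(t[170:370,190:390],(480,480),interpolation=cv2.INTER_CUBIC)]))
E
```

```text
17.2 [ 0.5862 -0.0287  0.1524] [ -2.0324 -18.5953   9.0284]
```

View pics/mix5.png

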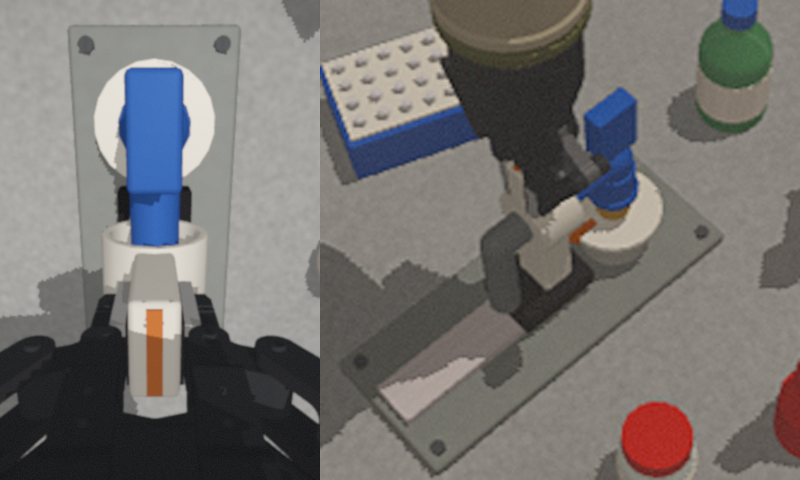

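The mouth now surrounds the outlet lip (left half, about (155,230)). The coupler is against something hard: +9 N with no motion. I'll release, retreat and verify the travel.

Emit:
servo_tool --steps '[{"offset":[0.9,-3.5,0],"rotation":[0,0,0]},{"offset":[0,0,0],"rotation":[0,0,0]},{"offset":[0,0,0],"rotation":[0,0,0]},{"offset":[0,0,0],"rotation":[0,0,0]},{"offset":[0,0,0],"rotation":[0,0,0]},{"offset":[0,0,25],"rotation":[0,0,0]},{"offset":[0,0,35],"rotation":[0,0,0]},{"offset":[0,0,40],"rotation":[0,0,0]},{"offset":[8,-35,0],"rotation":[0,0,0]},{"offset":[8,-35,0],"rotation":[0,0,0]},{"offset":[0,0,0],"rotation":[0,0,0]},{"offset":[0,0,0],"rotation":[0,0,0]}]' --gripper 50

```text
t: 18.5
eef_pos: [0.6018, -0.0952, 0.2497]
orientation: [[-0.232, 0.973, -0.001], [0.973, 0.232, 0.001], [0.001, -0.001, -1.0]]
force: [1.0, 1.6, 0.1]
finger_gap: 0.585
grasp_force: 0.0
```

```bash
python3 - <<'E'
from h import *
s=get_state();p=np.array(s['eef_pos']);R=np.array(s['orientation']);print(s['t'],p,s['finger_gap'])
m=camera_model('wrist');w=capture('wrist');cv2.imwrite('pics/w6.png',w)
for th in['coupler_grip','coupler_mouth','elbow_outlet','elbow_grip']: print(th,[(np.round(d['point'],4),round(d['conf'],2)) for d in place_of('wrist',th)[:2]])
Rc=np.array(m['R']);C=-Rc.T@np.array(m['t'])
def mod(yaw,pos):
    a=np.radians(yaw);T=np.array([[np.cos(a),np.sin(a),0],[np.sin(a),-np.cos(a),0],[0,0,-1]])
    q=Rc@R@T.T;return dict(K=m['K'],R=q,t=-q@(np.array(pos)+T@R.T@(C-p)))
o=np.array([.571,.038]);d=np.array([.2284,-.9736])
for n,im,mm in(('w4',cv2.imread('pics/w4.png'),mod(103.44,[.5951,-.0627,.2448])),('w6',w,m)):
    k=blobs(im,(5,130,120),(18,255,255),(280,60,350,330));nn,l,st,c=cv2.connectedComponentsWithStats(k);i=1+st[1:,4].argmax()
    q=np.argwhere(l==i)[:,::-1].astype(float);a=back('wrist',q,.164,mm)[:,:2]-o
    print(n,st[i],'stripe along',(a@d).min(),(a@d).max(),'lat',(a@[d[1],-d[0]]).mean())
    b=blobs(im,(100,120,40),(130,255,255),(280,0,350,300));q=cv2.findNonZero(b)[:,0];print('blue',q.min(0),q.max(0))
top=capture('top');cv2.imwrite('pics/t6.png',top)
cv2.imwrite('pics/mix6.png',np.hstack([w[:,160:480],cv2.resize(top[200:310,280:390],(480,480),interpolation=cv2.INTER_CUBIC)]))
E
```

```text
18.5 [ 0.6018 -0.0952  0.2497] 0.5846920713097223
coupler_grip [(array([ 0.5855, -0.0226,  0.1653]), 0.67)]
coupler_mouth []
elbow_outlet []
elbow_grip []
w4 [309 224   8  52 409] stripe along 0.08765053605782443 0.11853352070955078 lat 0.00012161278276762553
blue [290  14] [338 170]
w6 [311  87   9  62 480] stripe along 0.048289066199354955 0.07933187329192488 lat 7.636172734717695e-05
blue [291   0] [340  82]
```

View pics/mix6.png

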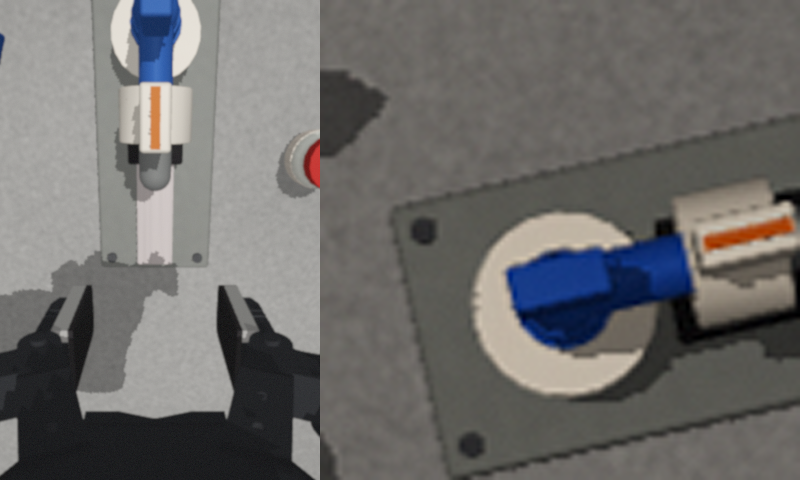

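Stripe centre is now 63.8 mm from the stub axis (home is 64 mm), and the outlet is in line and inside the cup. I'm handing the job in.

```bash
python3 -c "
from workcell import *
print(close_job())"
```

```text
the job is handed in; nothing more can be done
None
```

The job is handed in at about 18.5 s: the elbow is screwed down to within about 0.5° of the orange mark (measured just short of it), the coupler is home at its stop over the outlet and released, and the bottle, jar and tip box were not touched.

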